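# Click the sample carrier home under the measuring head and take a reading

### The arm

A 7-joint arm with a two-finger parallel gripper is mounted at the origin on the work surface. World frame = base frame: x ahead of the robot, y to its left, z up, the work surface at z = 0. Lengths are in mm, angles in rad, forces in N, time in s.
With the tool pointing down it reaches from about 400 to 750 mm from the base axis. Payload 19.5 kg.
Tool frame: the origin (TCP) lies midway between the tips of the shut fingers; the grasp point (between the pads) lies 19 mm behind it (r.grasp_offset is the distance from the TCP to the grasp point, in mm); y points along the fingers, z is the direction in which the jaws open and shut, and the axes are right-handed (so a half turn about y gives the same grasp; the last joint's range is limited). The gripper opens to 85 mm and grips with 20 to 120 N. Pads are 22 mm wide; open, the fingers measure 114 mm over their backs; the gripper's body (76 mm by 85 mm) begins 54 mm behind the grasp point. The pads swing forward as they close: fully open they stand 13 mm farther back than shut.
Start: joints at [1.231, 0.707, -0.028, 1.485, 0.022, 0.951, -0.075], TCP at [168.708, -549.666, 231.268] pointing down, gripper open.
Joint ranges: [-2.71, 2.71], [-0.32, 2.16], [-1.57, 1.52], [0, 2.45], [-1.46, 4.6], [0, 2.02], [-2.83, 2.83]. Speed limits (rad/s): [1.89, 1.89, 2.57, 2.57, 3.01, 3.01, 3.01].

### API

Orientations are given as a 3x3 rotation matrix whose columns are the frame's x, y, z axes.
In Python, from bench import r gives the robot as it stands. The module is installed in compiled form; this text tells all that it offers.
- The arm moves only by the tool move_arm, never from a script. Its arguments are lists of equal length, an entry for each row: "claw": the closure, from 0 (fully open) to 1 (shut); "travel": the shift along the tool's x, y, z in mm, a list of three; "turn": the turn, a rotation vector about the tool's x, y, z in degrees, a list of three. In form: {"claw": [claw, ...], "travel": [[dx, dy, dz], ...], "turn": [[ax, ay, az], ...]}. A call has 1 to 12 rows; each row is the pose to reach, as a shift and turn from the pose measured when the call began, along the tool's axes at that moment; what a row does not reach only later rows make up. A row lasts 1/12 s, in which the tool goes at most 41.7 mm and 7.16 degrees, less where a joint would pass 70% of its speed; a pose out of reach is approached as far as the arm can. A call with a gripper value outside its range is refused whole. The fingers move at their own pace and stop on an object; the grip force is fixed at half the most. Time passes only in rows, so rows that repeat a pose let the fingers close. It gives the time, the measured TCP pose, the force and the opening at its end, in the units of the state.
- r.get_state(): the state, without advancing time (a new reading comes with each control period).
- r.camera(name): name is "scene" or "top" or "wrist"; returns (picture, depth): 480x640x3 uint8, blue, green, red; 480x640 float32, mm along the optical axis (not along the pixel's ray), 0 where there is no reading.
- r.get_calibration(name): a dict with "intrinsics" (3x3 intrinsics, pixels), "k1" (the pictures are not rectified: a ray, as slopes to the right and down, at radius r is drawn at 1 + k1 r^2 times it, then the intrinsics apply), "camera_from_world" (4x4, takes a point from world to camera coordinates); the wrist camera has in their place "hand_eye" (4x4, takes a point from camera to tool coordinates, whose origin is the TCP and whose axes are the tool frame's). Camera axes: x right, y down, z forward; pixel columns grow to the right and rows downward; lengths in mm; the calibration is good to about 2 mm. A picture is of the moment at which its call begins: read the wrist's pose just before it. get_calibration takes no time and is no camera call.
- r.job_done(): hands the job in, once; it reports no verdict.
Trained networks look in the newest picture that a camera, given by its name, has taken for a name from the list of things; names that differ only in an ending like _2 or _b are one class to them, and where a whole thing is asked for, a point or a joint stands for the part that bears it (a point fixed in the world has none). Each returns a list of dicts, best first, with "score" (0 to 1); they miss things now and then, are a little off and sometimes report something else, mostly with a low value. They report only what shows in the picture. A call takes as long as a camera call. They do not tell look-alikes from the thing itself.
- r.look_for(camera, query): "location" ([x, y, z] in mm, in the coordinates of the camera as it stood for that picture, good to about 4 mm: the middle of the surface that is visible of it).
- r.outline_of(camera, query): "pixels" (480x640 bool, what is visible of it).
- r.mark_of(camera, query): "location" ([x, y, z] in mm, in the coordinates of the camera as it stood for that picture, good to about 4 mm: a listed point, or the origin of a listed thing).
The state is a dict: "time_s": time; "joint_positions": joint angles; "dq": joint speeds; "tau": joint torques, N m; "tcp_pos": TCP position; "tool_rot": TCP orientation; "ft_force": force on the tool from outside, world axes, zero at the start; "torque": the same for the moment, N m; "gripper_width": finger opening in mm.
Only numpy, scipy, OpenCV 4.12 (cv2) and the standard library are available. Lean on these libraries where they do the work, as an engineer would, in place of code of your own. Each camera call takes 0.05 s, during which the arm holds its last target. There are 200 camera calls.

### The job

Gently push the sample carrier along its rail by its blue upright plate until it clicks into the stop that centres the orange sample plaque under the colour-measuring head (the white calibration tile in front of it has a click of its own, so go past that one if it is still to come). Then press the green measuring key on top of the head right down and let it go. Only push: nothing is to be gripped or lifted, the orange plaque is not to be touched, the other things on the bench stay where they are, and the key is not pressed before the carrier has clicked home.

Things in the scene. Friction and masses are not known exactly. Their poses are not given: they have to be found in the camera images.
- station: fixed aluminium rail on the bench, 510 mm long, 60 mm wide, top about 28 mm above the bench, black stops at its ends. Origin on the bench under the rail's centre line; its y axis runs along the rail and is the way the carrier is to be pushed, x points across the rail away from the robot, z up
- slide (a joint): travel of the carrier along the rail in m, growing in the direction of the push: 0 where it stood at the start, -0.005 and 0.165 at its end stops. It drags with about 2 N. Within about 4 mm of a stop's centre a sprung ball drops into a notch: the resistance dips and the carrier draws itself to the centre; pushing it out again, either way, takes about 11 N. If pushed too far it can be pushed back
- push_plate (a point): middle of the face to push: the outer face of the carrier's blue upright plate, 60 mm wide (x), 8 mm thick (y), standing from 33 to 75 mm above the bench at the carrier's trailing end; 55 mm above the bench, 154 mm behind the nest's centre, facing -y of the station. The carrier runs on 6 mm outwards below it. Its inner face is free too, for pushing back
- nest (a point): centre of the orange plaque's nest (rim 3 mm high) on top of the carrier, 33 mm above the bench; moves with the carrier, axes as the station's. The carrier is a light-grey plate 100 mm wide (x), 285 mm long (y), 6 mm thick, captive on the rail; its front edge has two 11 mm V notches for the ball: one level with this point, one with the white tile
- tile (a point): centre of the white round calibration tile (50 mm across) fixed on the carrier, 80 mm ahead of the nest in the direction of the push, 37 mm above the bench. The carrier also clicks when this point is at the port; that is not the stop wanted
- head: the measuring head: a grey-white spectrophotometer 86 mm wide along the rail, reaching from 18 mm in front of the port to 187 mm behind it (x), 146 mm tall. Its saddle passes under the rail to the ball-plunger block in front (36 mm wide, to 85 mm in front of the port, 38 mm tall, red index line). Origin on the bench below the port, axes as the station's
- port (a point): centre of the measuring port in the underside of the head, 37 mm above the bench, over the rail's middle; axes as the station's. The carrier is home when the nest's centre is at the same y along the rail as this point. The head is clamped, but where along the rail differs from time to time
- key_top (a point): middle of the top of the green round measuring key, 26 mm across, on top of the head straight above the port; 156 mm above the bench when up and 10 mm proud of its 38 mm collar
- key (a joint): how far the key is pressed, in m: 0 up, 0.005 right down; a spring returns it. It needs about 1.2 N to start and 4 N right down
- plaque: the orange sample plaque, 75 x 50 x 4 mm, lying loose in the carrier's nest; origin at the centre of its underside
- red_plaque: a red plaque 75 x 50 x 4 mm lying on the bench, a bystander
- mug: white mug, 80 mm across, 90 mm tall, handle on its +y side; a bystander, origin at the centre of its underside
- tea_can: orange and yellow can, 66 mm across, 125 mm tall; a bystander, origin at the centre of its underside
- plaque_tin: open steel tin 100 x 130 x 45 mm with plaques standing in it to 57 mm; a bystander, origin at the centre of its underside
- stamp: red and white self-inking stamp, 42 x 62 mm, 74 mm tall; a bystander, origin at the centre of its underside
- sponge_tin: black oval tin with a cream sponge, 60 x 120 mm, 30 mm tall; a bystander, origin at the centre of its underside
- pen_cup: clear cup with pens and scissors, 76 mm across, 170 mm tall; a bystander, origin at the centre of its underside
Things that resemble listed ones, but are neither listed nor needed, are in the scene too. What is shaped like the plaque but purple or turquoise is not meant.

How it is judged:
By the outcome, as a careful person would: the job done as asked, in the order asked, and still so for the second after the job is handed in, with the robot touching nothing.
It also fails if it takes over 48 s, if anything falls off the work surface, if the arm or the gripper's body presses on something with over 40 N, if the wrist force passes 120 N, or if a joint passes its speed limit or range.

## Working session

There is one attempt and no reset: what is moved stays moved. The work goes in short steps, Python scripts to look and compute and a tool call to move; the robot and the scene stay as the last step left them, time stands still between calls to the robot, and variables do not carry over. Pictures are saved under pics/ and viewed, about 8 in all and at most 12, crops included, and the job is handed in when it is done.

Besides the shell and the picture viewer there is one more tool, called after "Emit:" as name(argument=value, ...) on one line, values as JSON. move_arm: Moves the arm, as the interface text tells. Its arguments: {"type":"object","properties":{"claw":{"type":"array"},"travel":{"type":"array"},"turn":{"type":"array"}},"required":["claw","travel","turn"]}

```bash
mkdir -p pics; cat > h.py <<'E'
from bench import r
import numpy as np, cv2
def w(cam,p):
    M=r.get_calibration(cam)["camera_from_world"]; M=np.array(M)
    return (np.linalg.inv(M)@np.r_[p,1])[:3]
E
python3 - <<'E'
from h import *
s=r.get_state(); print(s["tcp_pos"],np.round(s["tool_rot"],3).tolist(),s["time_s"],s["ft_force"],s["gripper_width"])
ims=[]
for c in ["scene","top"]:
    im,d=r.camera(c); cv2.imwrite(f"pics/{c}.png",im)
    for q in ["push_plate","nest","tile","port","key_top","station","head"]:
        try: print(c,q,[(round(x["score"],2),np.round(w(c,x["location"])).tolist()) for x in r.mark_of(c,q)[:3]])
        except Exception as e: print(c,q,e)
E
```

```text
[ 168.65592648 -549.43416314  230.83704346] [[-0.956, -0.0, 0.293], [-0.293, 0.001, -0.956], [0.0, -1.0, -0.001]] 0.0 [ 0.17616564 -0.40583934  0.32170361] 85.50727194898914
scene push_plate [(0.61, [502.0, -235.0, 53.0])]
scene nest [(0.79, [531.0, -79.0, 28.0])]
scene tile []
scene port []
scene key_top [(0.69, [543.0, -13.0, 155.0])]
scene station []
scene head [(0.2, [720.0, 234.0, -0.0])]
top push_plate [(0.6, [538.0, -18.0, 159.0]), (0.57, [503.0, -233.0, 55.0]), (0.47, [616.0, -317.0, 3.0])]
top nest [(0.88, [531.0, -76.0, 34.0]), (0.65, [537.0, -20.0, 158.0])]
top tile [(0.55, [547.0, -5.0, 38.0]), (0.38, [716.0, 72.0, -1.0]), (0.28, [540.0, -17.0, 158.0])]
top port [(0.85, [545.0, -18.0, 36.0]), (0.67, [661.0, -169.0, -6.0]), (0.66, [368.0, -210.0, 2.0])]
top key_top [(0.42, [537.0, -18.0, 156.0])]
top station []
top head [(0.75, [540.0, -17.0, -3.0])]
```

View pics/scene.png

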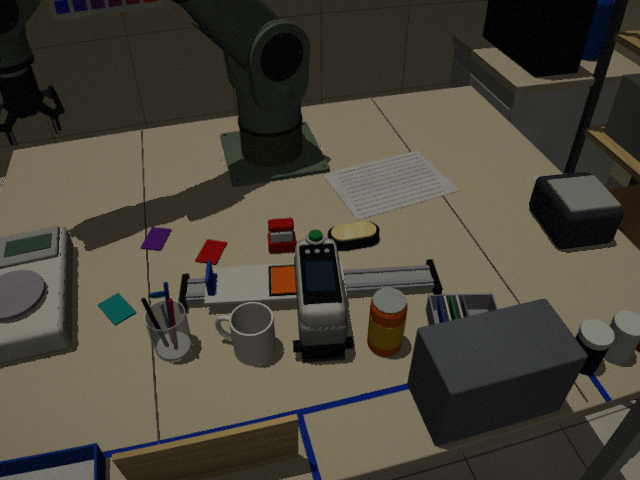

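View pics/top.png

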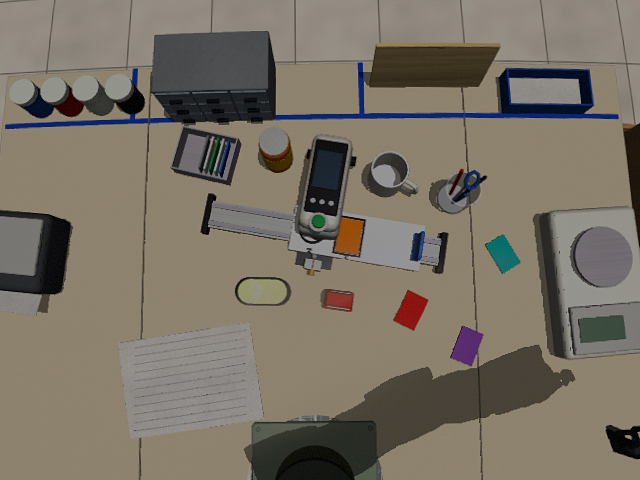

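The blue plate is at scene (210,278) and top (418,246). The orange plaque in the nest is at top (348,236), and the green key is at top (319,221). The white tile is already under or past the head. The purple, turquoise and red plaques on the bench aren't the sample. Next I'll refine the positions with depth.

```bash
cat >> h.py <<'E'
def cloud(cam,d,M=None):
    c=r.get_calibration(cam);K=np.array(c["intrinsics"]);k1=c["k1"]
    v,u=np.mgrid[:480,:640].astype(float)
    pts=np.stack([u.ravel(),v.ravel()],1)
    n=cv2.undistortPoints(pts[:,None],K,np.array([k1,0,0,0.]))[:,0]
    P=np.c_[n*d.ravel()[:,None],d.ravel()]
    if M is None: M=np.linalg.inv(np.array(c["camera_from_world"]))
    return (P@M[:3,:3].T+M[:3,3]).reshape(480,640,3)
def measure(cam,M=None):
    im,d=r.camera(cam);P=cloud(cam,d,M);h=cv2.cvtColor(im,cv2.COLOR_BGR2HSV);H,S,V=cv2.split(h)
    X,Y,Z=P[...,0],P[...,1],P[...,2];ok=(d>0)&(abs(X-520)<90)&(abs(Y+90)<230)
    m=dict(blue=ok&(H>100)&(H<125)&(S>150)&(Z>40)&(Z<85),orange=ok&(H>5)&(H<20)&(S>150)&(Z>25)&(Z<50),green=ok&(H>45)&(H<85)&(S>100)&(Z>140))
    for k,a in m.items():
        q=P[a]
        if len(q)<10: print(cam,k,len(q));continue
        print(cam,k,len(q),"mean",q.mean(0).round(1),"med",np.median(q,0).round(1),"ztop",np.percentile(q[:,2],95).round(1))
        b=cv2.minAreaRect(q[:,:2].astype(np.float32));print("   rect",np.round(b[0],1),np.round(b[1],1),round(b[2],1))
    return im,P
E
python3 - <<'E'
from h import *
im,P=measure("top"); measure("scene")
# stop end near plate
X,Y,Z=P[...,0],P[...,1],P[...,2]
for v,u in [(236,440),(252,442),(268,438),(246,430),(216,208),(250,400),(262,420)]: print((u,v),P[v,u].round(0),im[v,u])
for q in ["pen_cup","mug","stamp"]: print(q,[(round(x["score"],2),np.round(w("scene",x["location"])).tolist()) for x in r.mark_of("scene",q)[:2]])
a=P[150:215,430:495].reshape(-1,3);a=a[a[:,2]>80];print("pens min",a.min(0),a.max(0))
E
```

```text
top blue 124 mean [ 509.  -232.5   71.5] med [ 505.  -228.1   74.9] ztop 78.4
   rect [ 545.  -254.6] [ 31.1 155.7] 54.8
top orange 778 mean [527.8 -79.6  37.6] med [527.8 -81.3  37.7] ztop 40.8
   rect [499.1 -62.5] [ 67.  157.6] 57.7
top green 134 mean [542.3 -15.3 156. ] med [541.9 -15.4 156.4] ztop 158.9
   rect [545.8 -13.9] [49.2 30.9] 79.9
scene blue 183 mean [ 524.2 -237.5   63.8] med [ 520.2 -228.    68.7] ztop 75.2
   rect [ 549.3 -257.9] [ 30.2 156.9] 53.7
scene orange 657 mean [532.4 -80.4  35.2] med [533.3 -80.7  35.2] ztop 37.7
   rect [482.3 -16.3] [ 88.4 249.2] 36.5
scene green 170 mean [556.7 -17.3 150.5] med [550.8 -15.7 152.2] ztop 156.1
   rect [572.1 -19.5] [62.6 84.8] 80.9
(440, 236) [ 530. -285.   13.] [3 3 3]
(442, 252) [ 493. -285.   25.] [23 23 25]
(438, 268) [ 458. -274.   27.] [41 42 45]
(430, 246) [ 507. -259.   27.] [130 132 131]
(208, 216) [580. 227.  26.] [20 18 19]
(400, 250) [ 498. -191.   37.] [148 147 148]
(420, 262) [ 472. -236.   23.] [107 110 110]
pen_cup [(0.95, [608.0, -317.0, -1.0]), (0.53, [721.0, 236.0, -1.0])]
mug [(0.77, [664.0, -168.0, -0.0])]
stamp [(0.97, [397.0, -57.0, -6.0]), (0.7, [416.0, 110.0, -5.0])]
pens min [ 375.29748004 -356.24501208   80.2056987 ] [ 652.84744111  -17.37221118 1066.92746155]
```

Emit:
move_arm(claw=[1, 1, 1, 1, 1, 1, 1, 1, 1, 1, 1, 1], travel=[[-36, 0, -16], [-72, 0, -32], [-108, 10, -48], [-144, 20, -64], [-180, 30, -80], [-216, 40, -95], [-252, 50, -111], [-288, 60, -127], [-324, 70, -143], [-360, 80, -159], [-397, 81, -175], [-397, 81, -175]], turn=[[0, 3, 0], [0, 6, 0], [0, 9, 0], [0, 12, 0], [0, 15, 0], [0, 18, 0], [0, 21, 0], [0, 24, 0], [0, 27, 0], [0, 27, 0], [0, 27, 0], [0, 27, 0]])

```text
time_s: 2.05
tcp_pos: [502.3, -258.9, 149.2]
tool_rot: [[-0.986, 0.002, -0.164], [0.164, 0.004, -0.986], [-0.001, -1.0, -0.004]]
ft_force: [1.3, 1.6, 0.5]
gripper_width: -0.3
```

```bash
python3 - <<'E'
from h import *
s=r.get_state(); print(s["tcp_pos"].round(1),s["ft_force"].round(2))
R=np.eye(4);R[:3,:3]=s["tool_rot"];R[:3,3]=s["tcp_pos"]
M=R@np.array(r.get_calibration("wrist")["hand_eye"])
im,P=measure("wrist",M);cv2.imwrite("pics/w1.png",im)
for q in ["push_plate","nest"]: print(q,[(round(x["score"],2),(M@np.r_[x["location"],1])[:3].round(1)) for x in r.mark_of("wrist",q)[:2]])
E
```

```text
[ 502.3 -258.9  149.2] [1.33 1.64 0.5 ]
wrist blue 1565 mean [ 510.5 -232.6   70.2] med [ 509.2 -230.6   74.8] ztop 76.3
   rect [ 540.9 -187.2] [245.7 132.8] 88.8
wrist orange 6280 mean [528.9 -81.   37.4] med [529.9 -81.6  37.5] ztop 38.6
   rect [ 481.4 -142.3] [242.5 175.5] 67.1
wrist green 879 mean [ 514.  -260.5  224.4] med [ 516.5 -260.8  228. ] ztop 240.9
   rect [ 508.4 -259.3] [119.5  28.8] 81.1
push_plate [(0.92, array([ 499.8, -230. ,   51.7]))]
nest []
```

View pics/w1.png

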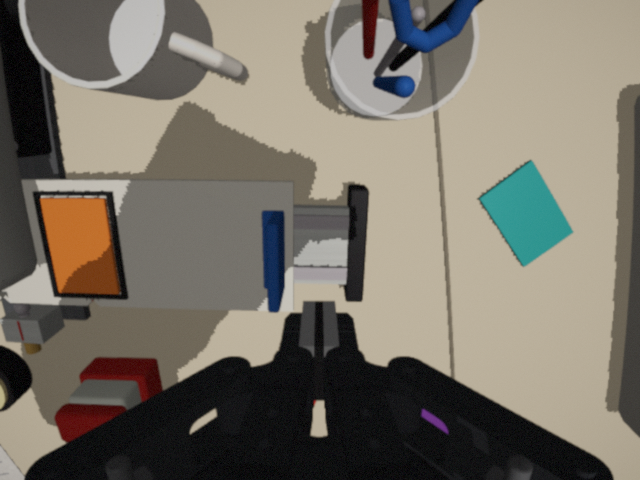

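The wrist view shows the plate at (273,260), with the shut fingertips at (320,310) beside the gap behind it. The end stop is at (357,243). I'll go down behind the plate.

Emit:
move_arm(claw=[1, 1, 1, 1, 1], travel=[[0, 25, 4], [0, 55, 4], [0, 85, 4], [0, 99, 4], [0, 99, 4]], turn=[[0, 0, 0], [0, 0, 0], [0, 0, 0], [0, 0, 0], [0, 0, 0]])

```text
time_s: 2.62
tcp_pos: [494.0, -270.5, 48.8]
tool_rot: [[-0.985, -0.004, -0.174], [0.174, 0.001, -0.985], [0.004, -1.0, -0.0]]
ft_force: [-0.3, -1.0, 0.2]
gripper_width: 0.3
```

Emit:
move_arm(claw=[1, 1, 1, 1, 1, 1], travel=[[0, 0, -4], [0, 0, -8], [0, 0, -12], [0, 0, -16], [0, 0, -20], [0, 0, -20]], turn=[[0, 0, 0], [0, 0, 0], [0, 0, 0], [0, 0, 0], [0, 0, 0], [0, 0, 0]])

```text
time_s: 3.12
tcp_pos: [498.0, -249.7, 49.3]
tool_rot: [[-0.985, -0.003, -0.173], [0.173, 0.001, -0.985], [0.004, -1.0, -0.001]]
ft_force: [-0.3, 1.1, 0.6]
gripper_width: -0.2
```

Emit:
move_arm(claw=[1, 1, 1, 1, 1, 1, 1, 1, 1, 1, 1, 1], travel=[[0, 0, -4], [0, 0, -8], [0, 0, -12], [0, 0, -16], [0, 0, -20], [0, 0, -24], [0, 0, -28], [0, 0, -32], [0, 0, -36], [0, 0, -40], [0, 0, -40], [0, 0, -40]], turn=[[0, 0, 0], [0, 0, 0], [0, 0, 0], [0, 0, 0], [0, 0, 0], [0, 0, 0], [0, 0, 0], [0, 0, 0], [0, 0, 0], [0, 0, 0], [0, 0, 0], [0, 0, 0]])

```text
time_s: 4.12
tcp_pos: [504.9, -209.5, 49.2]
tool_rot: [[-0.985, -0.004, -0.172], [0.172, 0.002, -0.985], [0.004, -1.0, -0.002]]
ft_force: [0.5, -0.2, 0.5]
gripper_width: -0.1
```

```bash
python3 - <<'E'
from h import *
s=r.get_state(); print(s["tcp_pos"].round(1),s["ft_force"].round(2))
R=np.eye(4);R[:3,:3]=s["tool_rot"];R[:3,3]=s["tcp_pos"]
M=R@np.array(r.get_calibration("wrist")["hand_eye"])
im,P=measure("wrist",M);cv2.imwrite("pics/w2.png",im)
im2,P=measure("top");cv2.imwrite("pics/t2.png",cv2.resize(im2[180:300,260:460],(800,480),interpolation=cv2.INTER_CUBIC))
E
```

```text
[ 504.9 -209.5   49.2] [ 0.48 -0.23  0.51]
wrist blue 3708 mean [ 541.8 -219.7   70.8] med [ 532.3 -196.5   74.8] ztop 81.9
   rect [ 560.3 -243.8] [ 26.  157.9] 37.2
wrist orange 3998 mean [525.9 -60.1  37.4] med [523.8 -61.5  37.5] ztop 38.5
   rect [500.4 -49.6] [ 30.2 142.7] 61.0
wrist green 45 mean [ 523.3 -215.1  142.1] med [ 522.8 -220.1  142.1] ztop 143.5
   rect [ 522.1 -212.9] [116.5   8.6] 80.0
top blue 0
top orange 340 mean [520.6 -47.3  37.6] med [516.6 -50.9  37.7] ztop 40.6
   rect [509.4 -39.1] [ 45.7 133.7] 44.5
top green 136 mean [541.2 -18.1 164.1] med [541.8 -15.4 156.4] ztop 158.6
   rect [531.3 -92.6] [232.3  75.8] 62.5
```

View pics/w2.png

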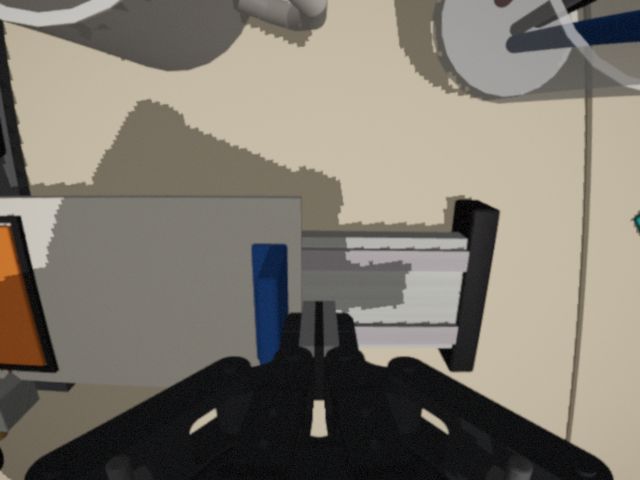

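View pics/t2.png

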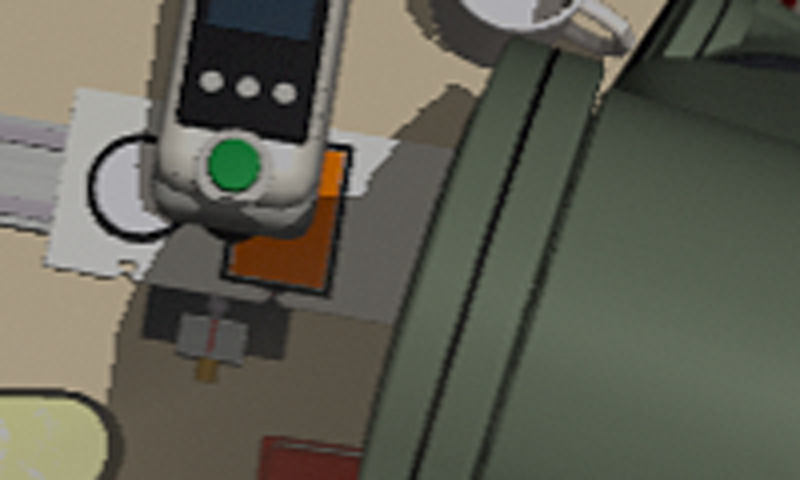

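The top crop shows the front V notch at (270,296) and the ball's red index at (213,335), so about 30 mm remain. The wrist view shows the fingers against the plate's outer face at (270,310). I'll push 22 mm, then go in small steps.

Emit:
move_arm(claw=[1, 1, 1, 1, 1, 1, 1, 1], travel=[[0, 0, -4], [0, 0, -8], [0, 0, -12], [0, 0, -16], [0, 0, -19], [0, 0, -22], [0, 0, -22], [0, 0, -22]], turn=[[0, 0, 0], [0, 0, 0], [0, 0, 0], [0, 0, 0], [0, 0, 0], [0, 0, 0], [0, 0, 0], [0, 0, 0]])

```text
time_s: 4.88
tcp_pos: [508.5, -187.6, 49.1]
tool_rot: [[-0.985, -0.004, -0.172], [0.172, 0.003, -0.985], [0.005, -1.0, -0.002]]
ft_force: [0.9, 0.1, 0.4]
gripper_width: 0.2
```

```bash
python3 - <<'E'
from h import *
s=r.get_state(); print(s["tcp_pos"].round(1),s["ft_force"].round(2))
im2,d=r.camera("top");cv2.imwrite("pics/t3.png",cv2.resize(im2[200:290,270:370],(800,720),interpolation=cv2.INTER_CUBIC)[120:])
E
```

```text
[ 508.5 -187.6   49.1] [0.87 0.12 0.36]
```

View pics/t3.png

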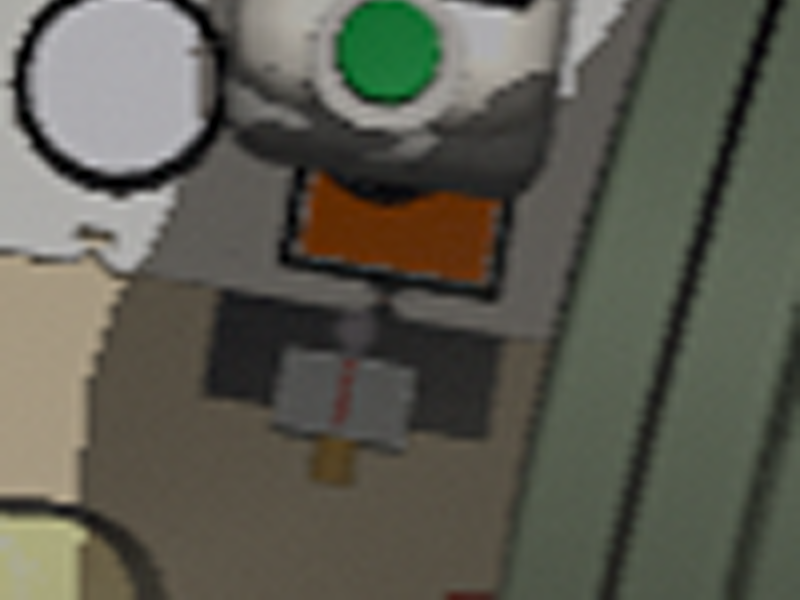

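The notch at (382,298) is about 25 px, or 7 mm, short of the index line, which extends to (357,300). I'll continue in small steps.

Emit:
move_arm(claw=[1, 1, 1, 1, 1], travel=[[0, 0, -1], [0, 0, -2], [0, 0, -3], [0, 0, -3], [0, 0, -3]], turn=[[0, 0, 0], [0, 0, 0], [0, 0, 0], [0, 0, 0], [0, 0, 0]])

```text
time_s: 5.35
tcp_pos: [508.9, -184.7, 49.1]
tool_rot: [[-0.985, -0.005, -0.172], [0.172, 0.003, -0.985], [0.005, -1.0, -0.002]]
ft_force: [-1.4, 0.2, -0.2]
gripper_width: -0.0
```

Emit:
move_arm(claw=[1, 1, 1], travel=[[0, 0, -1], [0, 0, -1.5], [0, 0, -1.5]], turn=[[0, 0, 0], [0, 0, 0], [0, 0, 0]])

```text
time_s: 5.6
tcp_pos: [509.2, -183.0, 49.1]
tool_rot: [[-0.985, -0.005, -0.172], [0.172, 0.003, -0.985], [0.005, -1.0, -0.002]]
ft_force: [-0.2, -0.4, -0.2]
gripper_width: 0.2
```

```bash
python3 - <<'E'
from h import *
s=r.get_state(); print(s["tcp_pos"].round(1),s["ft_force"].round(2))
im2,d=r.camera("top");cv2.imwrite("pics/t4.png",cv2.resize(im2[200:290,270:370],(800,720),interpolation=cv2.INTER_CUBIC)[120:])
E
```

```text
[ 509.2 -183.    49.1] [-0.19 -0.43 -0.15]
```

View pics/t4.png

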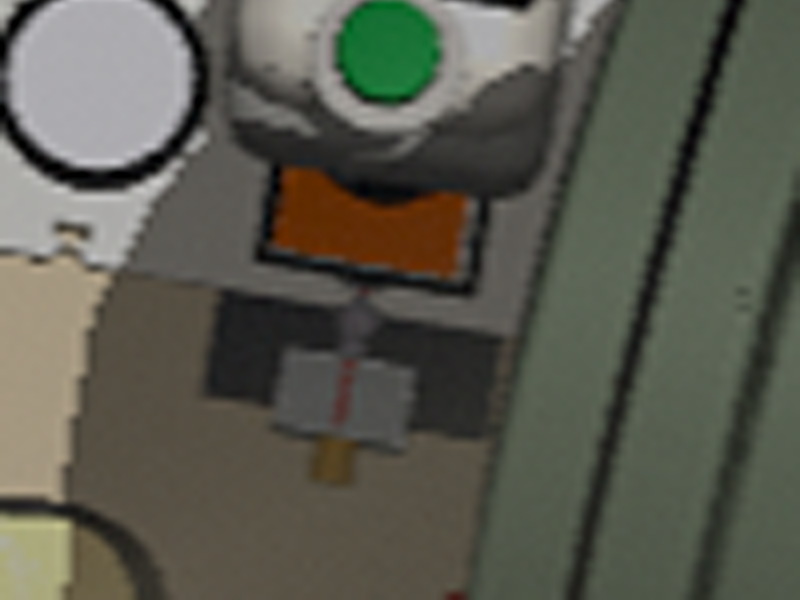

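The ball now sits in the nest's notch: the notch is at (360,295), in line with the index. The carrier moved about 6 mm for 4.6 mm of finger travel, so it has snapped in. I'll back off, rise, and check.

Emit:
move_arm(claw=[1, 1, 1, 1, 1, 1, 1, 1, 1], travel=[[0, 0, 6], [0, 0, 14], [0, -15, 16], [0, -45, 16], [0, -80, 16], [0, -115, 16], [0, -140, 16], [0, -140, 16], [0, -140, 16]], turn=[[0, 0, 0], [0, 0, 0], [0, 0, 0], [0, 0, 0], [0, 0, 0], [0, 0, 0], [0, 0, 0], [0, 0, 0], [0, 0, 0]])

```text
time_s: 6.4
tcp_pos: [507.3, -200.2, 190.1]
tool_rot: [[-0.985, -0.003, -0.173], [0.173, 0.002, -0.985], [0.003, -1.0, -0.002]]
ft_force: [0.3, 0.0, -0.7]
gripper_width: 0.1
```

```bash
python3 - <<'E'
from h import *
s=r.get_state(); print(s["tcp_pos"].round(1),s["ft_force"].round(2))
R=np.eye(4);R[:3,:3]=s["tool_rot"];R[:3,3]=s["tcp_pos"]
M=R@np.array(r.get_calibration("wrist")["hand_eye"])
im,P=measure("wrist",M);im2,_=measure("top")
A=cv2.resize(im,(560,420));B=cv2.resize(im2[200:290,270:370],(560,504),interpolation=cv2.INTER_CUBIC)
for q in ["push_plate","nest","key_top","tile"]:
  print(q,[(round(x["score"],2),(M@np.r_[x["location"],1])[:3].round(1)) for x in r.mark_of("wrist",q)[:2]],[(round(x["score"],2),w("top",x["location"]).round(1)) for x in r.mark_of("top",q)[:2]])
cv2.imwrite("pics/c5.png",cv2.resize(np.hstack([A,B[:420]]),(800,300)));cv2.imwrite("pics/t5.png",B)
E
```

```text
[ 507.3 -200.2  190.1] [ 0.3   0.03 -0.65]
wrist blue 1327 mean [ 527.1 -180.1   69.6] med [ 522.2 -165.6   74.6] ztop 76.5
   rect [ 546.2 -188. ] [246.3 120.6] 89.3
wrist orange 204 mean [496.2 -22.3  37. ] med [504.2 -25.9  37.3] ztop 38.5
   rect [524.1 -33.8] [ 17.8 170.7] 62.4
wrist green 941 mean [ 528.5 -124.1  215.9] med [ 528.4 -155.2  247.5] ztop 280.6
   rect [ 549.7 -146.5] [241.   81.8] 79.9
top blue 112 mean [ 516.5 -161.5   69.9] med [ 518.3 -161.8   74.8] ztop 78.3
   rect [ 515.8 -159.5] [13.2 57.5] 78.0
top orange 222 mean [515.1  -8.6  37.6] med [515.6  -8.   37.7] ztop 41.4
   rect [491.9  -4.2] [49.7 73.1] 79.2
top green 140 mean [541.1 -22.6 174.2] med [541.7 -15.5 156.5] ztop 176.6
   rect [ 526.9 -123.8] [242.4  38.5] 85.9
push_plate [(0.94, array([ 514.7, -164.9,   54.3])), (0.31, array([537.8, -17.8,   2.1]))] [(0.96, array([ 513.9, -167.7,   55.8]))]
nest [] [(0.68, array([542.3, -12.2,  36.3]))]
key_top [] [(0.52, array([537.2, -16.6, 156. ]))]
tile [] [(0.72, array([555.2,  58.6,  36.1]))]
```

View pics/c5.png

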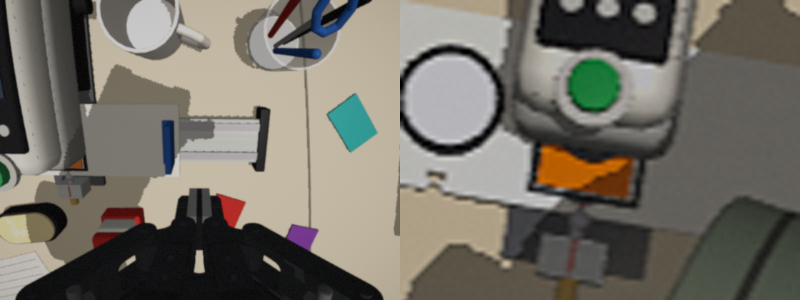

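The carrier is home: the plate is at about (514,-166), which puts the nest at about (541,-14), and the key and port are at (541,-15.5). The ball is in the notch. Now I'll move over the key.

Emit:
move_arm(claw=[1, 1, 1, 1, 1, 1, 1, 1, 1], travel=[[0, 0, -25], [0, 0, -55], [0, 0, -90], [-1, 0, -125], [-1, 0, -155], [-2, 0, -175], [-2, 5, -188], [-2, 15, -188], [-2, 20, -188]], turn=[[0, 0, 0], [0, 0, 0], [0, 0, 0], [0, 0, 0], [0, 0, 0], [0, 0, 0], [0, 0, 0], [0, 0, 0], [0, 0, 0]])

```text
time_s: 7.65
tcp_pos: [540.9, -14.2, 168.1]
tool_rot: [[-0.985, -0.006, -0.171], [0.171, 0.003, -0.985], [0.006, -1.0, -0.002]]
ft_force: [0.6, -0.3, -0.4]
gripper_width: -0.1
```

```bash
python3 - <<'E'
from h import *
s=r.get_state(); print(s["tcp_pos"].round(1),s["ft_force"].round(2))
im,d=r.camera("wrist")
R=np.eye(4);R[:3,:3]=s["tool_rot"];R[:3,3]=s["tcp_pos"];M=R@np.array(r.get_calibration("wrist")["hand_eye"])
print([(round(x["score"],2),(M@np.r_[x["location"],1])[:3].round(1)) for x in r.mark_of("wrist","key_top")[:2]])
cv2.imwrite("pics/w6.png",im)
im2,d=r.camera("scene");cv2.imwrite("pics/s6.png",cv2.resize(im2[190:330,220:420],(800,560)))
E
```

```text
[540.9 -14.2 168.1] [ 0.58 -0.32 -0.37]
[(0.58, array([540.8, -15. , 155.6]))]
```

View pics/w6.png

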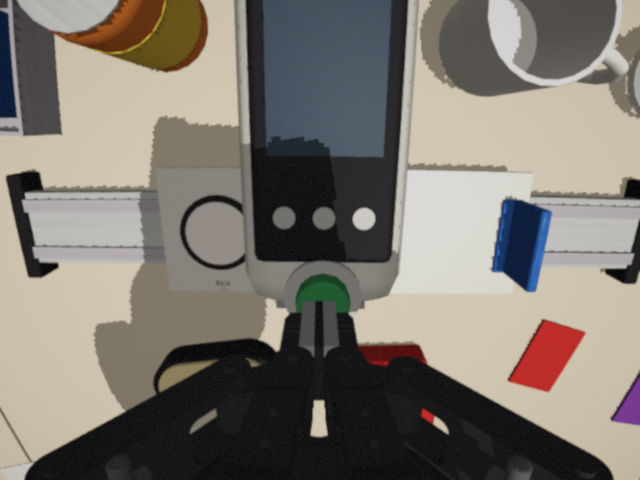

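The wrist view shows the fingertips over the green key at (322,293), laterally aligned. Now I'll press it.

Emit:
move_arm(claw=[1, 1, 1, 1, 1, 1], travel=[[0, 5, 0], [0, 9, 0], [0, 12, 0], [0, 14, 0], [0, 15, 0], [0, 15, 0]], turn=[[0, 0, 0], [0, 0, 0], [0, 0, 0], [0, 0, 0], [0, 0, 0], [0, 0, 0]])

```text
time_s: 8.3
tcp_pos: [540.8, -15.5, 153.9]
tool_rot: [[-0.985, -0.006, -0.174], [0.173, 0.003, -0.985], [0.006, -1.0, -0.002]]
ft_force: [-1.5, -1.1, 3.0]
gripper_width: 0.1
```

Emit:
move_arm(claw=[1, 1, 1, 1], travel=[[0, 1, 0], [0, 2, 0], [0, 2, 0], [0, 2, 0]], turn=[[0, 0, 0], [0, 0, 0], [0, 0, 0], [0, 0, 0]])

```text
time_s: 8.63
tcp_pos: [540.9, -15.5, 152.0]
tool_rot: [[-0.985, -0.006, -0.173], [0.173, 0.003, -0.985], [0.006, -1.0, -0.002]]
ft_force: [-0.3, -0.8, 2.5]
gripper_width: -0.0
```

Emit:
move_arm(claw=[1, 1, 1, 1], travel=[[0, 1, 0], [0, 2, 0], [0, 2, 0], [0, 2, 0]], turn=[[0, 0, 0], [0, 0, 0], [0, 0, 0], [0, 0, 0]])

```text
time_s: 8.97
tcp_pos: [541.0, -15.6, 150.8]
tool_rot: [[-0.985, -0.005, -0.174], [0.174, 0.003, -0.985], [0.005, -1.0, -0.002]]
ft_force: [-5.8, -0.3, 20.1]
gripper_width: 0.3
```

The force rose to 20 N at z = 150.8, so the key is right down. Releasing it.

Emit:
move_arm(claw=[1, 1, 1, 1, 1, 1, 1, 1], travel=[[0, -5, 0], [0, -15, 0], [0, -30, 0], [0, -45, 0], [0, -60, 0], [30, -80, 0], [60, -80, 0], [60, -80, 0]], turn=[[0, 0, 0], [0, 0, 0], [0, 0, 0], [0, 0, 0], [0, 0, 0], [0, 0, 0], [0, 0, 0], [0, 0, 0]])

```text
time_s: 9.63
tcp_pos: [478.1, -4.5, 231.8]
tool_rot: [[-0.985, -0.007, -0.173], [0.173, 0.004, -0.985], [0.008, -1.0, -0.003]]
ft_force: [-1.3, -1.0, 0.2]
gripper_width: 0.0
```

```bash
python3 - <<'E'
from h import *
s=r.get_state(); print(s["tcp_pos"].round(1),s["ft_force"].round(2),s["time_s"])
R=np.eye(4);R[:3,:3]=s["tool_rot"];R[:3,3]=s["tcp_pos"];M=R@np.array(r.get_calibration("wrist")["hand_eye"])
im,P=measure("wrist",M)
for q in ["key_top","push_plate","tile"]: print(q,[(round(x["score"],2),(M@np.r_[x["location"],1])[:3].round(1)) for x in r.mark_of("wrist",q)[:2]])
cv2.imwrite("pics/w7.png",im)
E
```

```text
[478.1  -4.5 231.8] [-1.35 -1.01  0.22] 9.6333
wrist blue 1814 mean [ 515.1 -159.9   63.5] med [ 515.4 -159.9   66.3] ztop 76.0
   rect [ 514.2 -161.7] [ 8.  56.7] 79.2
wrist orange 240 mean [509.6  -3.6  37.3] med [509.4   6.   37.4] ztop 38.6
   rect [509.7  -8.1] [48.8 11.9] 78.0
wrist green 2260 mean [522.5 -11.7 212.1] med [535.4 -14.3 157. ] ztop 320.9
   rect [493.9 -10.3] [91.1 90.6] 38.9
key_top [(0.71, array([540.6, -13.1, 159. ]))]
push_plate [(0.67, array([ 513.5, -163.2,   55.6])), (0.32, array([540.1, -13.6, 157.3]))]
tile [(0.73, array([556.6,  61.9,  39.1]))]
```

View pics/w7.png

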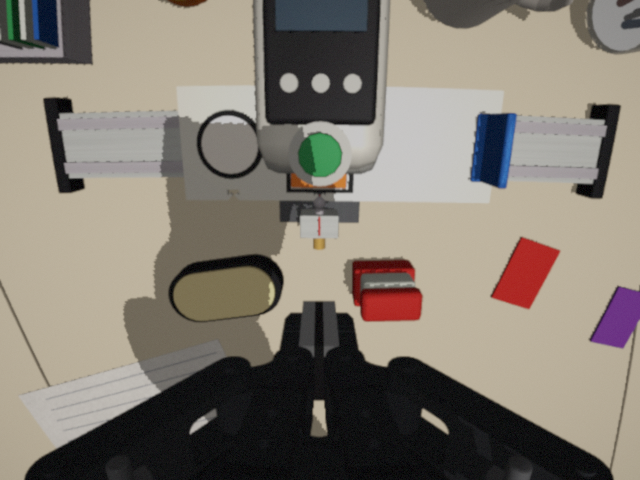

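The plaque is centred under the head: its nest spans columns 287–353, with the red index at 319. The ball is in the notch at (319,200), the key is up at about z = 157, and the bystanders haven't moved. I'm handing the job in.

```bash
python3 -c "
from bench import r
print(r.job_done())"
```

```text
the job is handed in; nothing more can be done
None
```

I pushed the carrier by its blue plate with shut fingers until it settled in the nest's stop, then pressed the green key fully down and let it go. I handed the job in after about 9.6 s of robot time.

- **Tile click:** the white tile had already passed the port at the start, so only the nest's stop was still to come.
- **Carrier:** it travelled about 65 mm. The force readings did not show the click clearly. I judged it from the pictures, where the carrier moved about 2 mm farther than the fingers at the end. The last wrist picture shows the ball in the notch and the nest centred on the red index line. Position estimates put the nest within about 2–4 mm of the port along the rail.
- **Key:** the force rose to 20 N at 150.8 mm above the bench, so it reached the bottom. After release it measured about 157–159 mm, against 156 mm when up.
- **Surroundings:** the arm ended clear of everything, and the bystanders visible in the last picture look undisturbed. The tea can was mostly out of that view and the mug and pen cup only partly in it; I kept clear of all three.

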